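# Seat the filter drawer, then hold the recessed reset with the stylus

### The arm

A 6-joint arm with a two-finger parallel gripper is mounted at the origin on the work surface; the furniture and walls round the work are solid. World frame = base frame: x ahead of the robot, y to its left, z up, the work surface at z = 0. Lengths are in m, angles in rad, forces in N, time in s.
With the tool pointing down it reaches from about 0.25 to 0.725 m from the base axis. Payload 4 kg.
Tool frame: the origin (TCP) lies on the centre line of the jaws, within the pads' length; the fingertips stand ahead of it and the grasp point (between the pads) lies 3 mm ahead of it (bot.tcp_to_tips is the z of the fingertips in the tool frame, in m); z points along the fingers, y is the line along which they close (so a half turn about z gives the same grasp; the last joint's range is limited). The gripper opens to 85 mm and grips with 20 to 120 N. Pads are 22 mm wide; open, the fingers measure 114 mm over their backs; the gripper's body (76 mm by 85 mm) begins 54 mm behind the grasp point. The pads swing forward as they close: fully open they stand 13 mm farther back than shut.
Start: joints at [-1.206, 0.241, 0.005, 1.335, 0, 1.571], TCP at [0.178, -0.467, 0.253] pointing down, gripper open.
Joint ranges: [-2.72, 2.72], [-1.05, 1.87], [-1.09, 1.28], [-1.99, 2.15], [-1.42, 1.44], [-3.14, 3.14]. Speed limits (rad/s): [2.79, 2.79, 3.14, 3.14, 3.14, 3.14].

### API

Orientations are given as a unit quaternion [x, y, z, w].
In Python, from workcell import telemetry, camera, camera_params, ticket, boxes_of, cut_out, spot_point, bot gives the robot as it stands.
- The arm moves only by the shell command python3 -m creep 'ROWS'. ROWS is text: rows parted by semicolons, each of 5 numbers parted by spaces: the opening, from 0 (shut) to 1 (fully open), then the shift along the tool's x, y, z in units of 150 mm (1.0 is 150 mm), then the turn about the tool's z in units of 180 degrees (1.0 is 180 degrees). In form: claw x y z turn; .... A call has 1 to 12 rows; each row is the pose to reach, as a shift and turn from the pose commanded when the call began, along the tool's axes at that moment, turning the shorter way round; what a row does not reach only later rows make up. A row lasts 1/8 s, in which the tool goes at most 62.5 mm and 10.7 degrees, less where a joint would pass 70% of its speed; a pose out of reach is approached as far as the arm can. A call with a number of a shift or a turn outside -1 to 1 is refused whole. A call with a gripper value outside its range is refused whole. The fingers move at their own pace and stop on an object; the grip force is fixed at half the most. Time passes only in rows, so rows that repeat a pose let the fingers close. It gives the time, the measured TCP pose, the force, the opening and the grip force at its end, in the units of the state.
- telemetry.get_obs(): the state, without advancing time (a new reading comes with each control period).
- camera(name): name is "scene" or "top"; returns the picture (480x640x3 uint8, red, green, blue); there is no depth.
- camera_params(name): a dict with "camera_matrix" (3x3 intrinsics, pixels), "eye" and "attitude" of the camera in the world. Camera axes: x right, y down, z forward; pixel columns grow to the right and rows downward; lengths in m; the calibration is good to about 2 mm. A picture is of the moment at which its call begins. camera_params takes no time and is no camera call.
- ticket.job_done(): hands the job in; it is judged then, once.
Trained networks look in the newest picture that a camera, given by its name, has taken for a name from the list of things; names that differ only in an ending like _2 or _b are one class to them, and where a whole thing is asked for, a point or a joint stands for the part that bears it (a point fixed in the world has none). Each returns a list of dicts, best first, with "conf" (0 to 1); they miss things now and then, are a little off and sometimes report something else, mostly with a low value. They report only what shows in the picture. A call takes as long as a camera call.
- boxes_of(thing, camera): "at" ([x, y, z] in m, in world coordinates, good to about 4 mm: the middle of the surface that is visible of it).
- cut_out(thing, camera): "pixels" (480x640 bool, what is visible of it).
- spot_point(thing, camera): "at" ([x, y, z] in m, in world coordinates, good to about 4 mm: a listed point, or the origin of a listed thing).
The state is a dict: "clock": time; "joint_pos": joint angles; "joint_vel": joint speeds; "tau": joint torques, N m; "eef_pos": TCP position; "tool_rot": TCP orientation; "ft_force": force on the tool from outside, world axes, zero at the start; "ft_torque": the same for the moment, N m; "grip_width": finger opening in m; "grasp_force": force on a finger pad.
Only numpy, scipy, OpenCV 4.12 (cv2) and the standard library are available. Lean on these libraries where they do the work, as an engineer would, in place of code of your own. Each camera call takes 0.05 s, during which the arm holds its last target. There are 200 camera calls.

### The job

The air filter unit on the bench has just been given a new filter: push its open filter drawer fully home, past its catch, so that it stays shut. Then take the slim steel stylus out of the grey tool block, reach down with it through the small round aperture in the top of the unit and press the recessed reset button fully down without forcing it. Finish while still holding the stylus in the gripper and the button down, with the drawer still home; leave the screwdriver, the timer, the blue box and the spent filter where they are.

Things in the scene. Friction and masses are not known exactly. Their poses are not given: they have to be found in the camera images.
- unit: Air filter unit: white box, 200 deep (x) x 250 wide (y) x 112 high mm, fixed. Origin: centre of its underside; own -x is its front (roughly towards the robot), +y its left, z up. Drawer in the right two thirds of the front (centre at y = -36.5 mm), control column with dark display at the left. Flat top with a grille up to 3 mm higher at the rear of the drawer side.
- drawer (a joint): How far the filter drawer is out, in m: 0 = fully home, 0.04 to 0.07 at the start. It slides along the unit's x (out = -x) with about 1 N of friction. From about 13 to 6 mm open a spring catch resists with up to 9 N or so; closer than 6 mm the catch draws it in and keeps it at 0, against a rigid stop.
- drawer_front (a point): Point on the outer face of the drawer's grey front, mid-width, 70 mm above the bench; moves with the drawer. The face is flat, 166 wide, from 16 to 104 mm above the bench, square to the unit's x; home, it is 112 mm ahead (-x) of the unit's origin, 12 mm proud of the case. A finger lip, 80 wide, sticks out 9 mm more at 27 to 33 mm height. Push the face along the unit's +x.
- aperture (a point): Centre of the mouth of the reset aperture on top of the control column: on the unit at x = -45, y = +87 mm, 113.5 mm above the bench. Round vertical hole of 11 mm diameter in a flat steel ring (23 mm outside, 1.5 mm high); below the 5 mm panel a well of 15 mm diameter leads down to the button. Fingers do not fit in.
- reset_button (a joint): How far the recessed reset button is pressed, in m: 0 = up, 0.006 = fully down (rigid stop). Flat cap of 13 mm diameter on the aperture's axis, its top 29.5 mm below the aperture's mouth; moves straight down. Its spring takes about 2 N to start and 5 N to be fully down, and returns it when let go.
- stylus: Reset stylus, steel, 118 mm long, about 60 g, loose. Origin: its tip; z runs from tip to handle, up as it stands. Shank 6 mm thick, 58 mm long, tapered tip; collar of 18 mm diameter from 58 to 62 mm; round knurled handle of 12 mm diameter from 62 to 118 mm. Stands upright in a bore of the tool block, collar on its top, tip 2 mm above the bench.
- tool_block: Grey plastic tool block, fixed, 40 (x) x 110 (y) x 60 high mm. Origin: centre of its underside. Two vertical bores of 8 mm diameter at y = +32 and -32 mm: one holds the stylus, the other the screwdriver. It stands to the left or the right of the unit.
- screwdriver: Stubby screwdriver, a bystander: black handle of 24 mm greatest diameter, 55 mm long, in the other bore of the tool block, its top 115 mm above the bench. Its 22 mm shank is too short for the button. Origin: the tip of its blade, 38 mm above the bench.
- refill: Light blue closed box, 102 (x) x 122 (y) x 60 high mm, a bystander on the other side of the unit from the tool block. Origin: centre of its underside.
- timer: White bench timer, 92 (x) x 58 (y) x 23 high mm, a bystander lying flat at the left, near the robot. Origin: centre of its underside.
- spent_filter: The spent filter: brown frame with grey pleats, 120 (x) x 146 (y) x 47 high mm, a bystander lying flat at the right. Origin: centre of its underside.

How it is judged:
On the way, in this order (a step that is already met when the one before it is completed fails the run):
1. the filter drawer is fully home and the button still up (value of joint drawer below 0.003 m and value of joint reset_button below 0.001 m), for 0.3 s.
2. the stylus, held in the gripper, presses the reset button down through the aperture (value of joint drawer below 0.003 m and value of joint reset_button above 0.0045 m and contact force between stylus and unit above 2 N and contact force between the fingers and stylus above 2 N and horizontal distance between stylus and aperture below 0.007 m), for 0.2 s.
At the end, for the whole second after the job is handed in: The drawer is home (within 3 mm); the button is down by more than 4.5 of its 6 mm, pressed by the stylus (more than 2 N on the unit), whose tip is within 7 mm of the aperture's axis and which stands within 0.25 rad of upright; the fingers grip the stylus (more than 2 N) and do not touch the unit (all of step 2 and contact force between the fingers and unit below 1 N and angle between stylus's own z axis and vertical below 0.25 rad); the arm keeps its last pose, push and grip.
It fails at once if the reset button is pressed while the drawer is not home (value of joint reset_button above 0.003 m and value of joint drawer above 0.005 m).
It fails at once if the stylus is forced against the unit (more than 40 N) (contact force between stylus and unit above 40 N).
It fails at once if the screwdriver, the blue box, the timer or the spent filter is moved by more than 30 mm (distance of any of screwdriver, refill, timer, spent_filter from where it was at the start of the episode above 0.03 m).
It also fails if it takes over 54 s, if anything falls off the work surface, if the arm or the gripper's body presses on something with over 40 N, if the wrist force passes 120 N, or if a joint passes its speed limit or range.

## Working session

There is one attempt and no reset: what is moved stays moved. The work goes in short steps, Python scripts to look and compute and a shell command to move; the robot and the scene stay as the last step left them, time stands still between calls to the robot, and variables do not carry over. Pictures are saved under pics/ and viewed, at most 10 in all, crops included, and the job is handed in when it is done.

```bash
mkdir -p pics; ls; python3 - <<'E'
from workcell import *
import cv2,numpy as np
for c in("scene","top"):
    im=camera(c); cv2.imwrite(f"pics/{c}0.png",im[:,:,::-1])
    p=camera_params(c); print(c,p)
    for t in("unit","drawer_front","aperture","stylus","tool_block","screwdriver","refill","timer","spent_filter"):
        print(t,[(np.round(d["at"],4).tolist(),round(d["conf"],2)) for d in spot_point(t,c)[:2]])
o=telemetry.get_obs();print(o, bot.tcp_to_tips)
E
```

```text
pics
scene {'camera_matrix': array([[590.60012925,   0.        , 308.63811432],
       [  0.        , 590.60012925, 243.87212316],
       [  0.        ,   0.        ,   1.        ]]), 'eye': array([-0.39028858,  0.77694273,  1.06980524]), 'attitude': array([-0.34970065,  0.83001471, -0.40171832,  0.16555187])}
unit [([0.6582, 0.0716, -0.0023], 0.64)]
drawer_front [([0.4798, 0.0416, 0.0711], 0.56)]
aperture [([0.617, 0.1663, 0.1159], 0.78)]
stylus [([0.4839, 0.3082, -0.0006], 0.36)]
tool_block [([0.4815, 0.308, -0.0043], 0.63)]
screwdriver [([0.4896, 0.3411, 0.0374], 0.75)]
refill [([0.5045, -0.3305, 0.0004], 0.89)]
timer [([0.3289, 0.3624, -0.0031], 0.78), ([0.4824, 0.3065, -0.0024], 0.32)]
spent_filter []
top {'camera_matrix': array([[557.22138938,   0.        , 313.8096904 ],
       [  0.        , 557.22138938, 236.0503832 ],
       [  0.        ,   0.        ,   1.        ]]), 'eye': array([ 0.33073106, -0.10522219,  1.52343167]), 'attitude': array([ 0.71406654, -0.69767693,  0.03757838, -0.04408797])}
unit [([0.6589, 0.0752, 0.0013], 0.95)]
drawer_front [([0.483, 0.0395, 0.0696],
[... 380 characters left out ...]
ay([-1.20602856e+00,  2.40562261e-01,  5.00302545e-03,  1.33519729e+00,
       -2.13230907e-05,  1.57080580e+00]), 'joint_vel': array([-7.60185683e-04, -1.35939758e-03,  6.91985948e-04,  4.02859580e-04,
       -3.01909492e-04, -8.73248231e-05]), 'tau': array([-1.57676354e-04, -3.72214472e+01,  2.52697742e+01,  1.23737387e-03,
       -2.05693851e-05, -2.44749160e-06]), 'eef_pos': array([ 0.17836111, -0.46710688,  0.25332649]), 'tool_rot': array([ 9.83414971e-01,  1.81369773e-01, -6.87496675e-06,  2.15053014e-05]), 'ft_force': array([-0.08408104, -0.0111515 , -0.45705174]), 'ft_torque': array([-0.01322915, -0.02659881,  0.0104816 ]), 'grasp_force': 0.0, 'grip_width': 0.08527688041813009} 0.022
```

View pics/scene0.png

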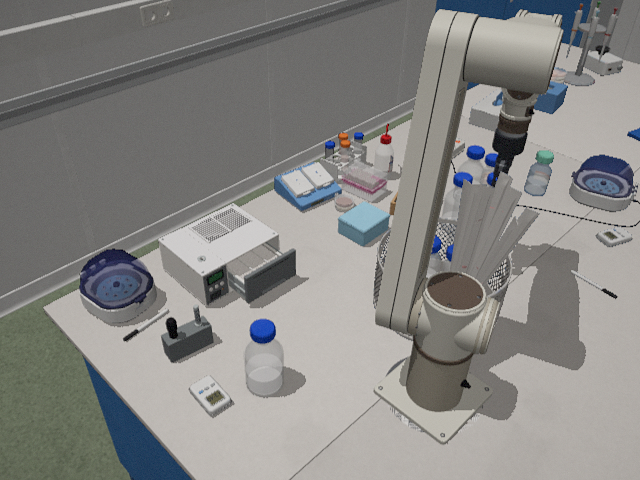

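View pics/top0.png

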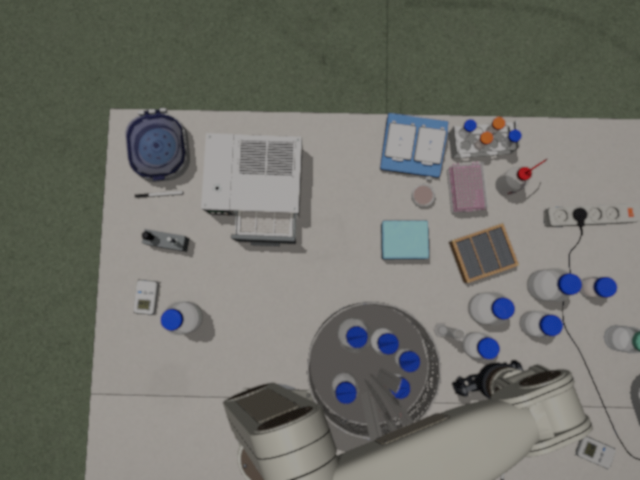

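The scene camera shows the unit around (220,255) with the drawer open, the tool block at (188,338) with the black screwdriver left and the stylus right at (197,315), and a loose bottle at (264,360). The top camera shows the aperture at about (217,187), and the block at (165,240) with the stylus on the right. I'll zoom in for precision.

```bash
cat > h.py <<'E'
import numpy as np, cv2
from scipy.spatial.transform import Rotation as R
from workcell import *
def ray(c,u,v):
    p=camera_params(c); K=p["camera_matrix"]
    return p["eye"], R.from_quat(p["attitude"]).as_matrix()@np.linalg.inv(K)@[u,v,1]
def px2w(c,u,v,z):
    e,d=ray(c,u,v); return e+d*(z-e[2])/d[2]
def w2px(c,P):
    p=camera_params(c); q=p["camera_matrix"]@R.from_quat(p["attitude"]).as_matrix().T@(np.array(P)-p["eye"])
    return q[:2]/q[2]
def two(a,b):
    # triangulate from (cam,u,v) x2
    A=[];B=[]
    for m in(a,b):
        e,d=ray(*m); d=d/np.linalg.norm(d); M=np.eye(3)-np.outer(d,d); A.append(M);B.append(M@e)
    return np.linalg.lstsq(np.vstack(A),np.hstack(B),rcond=None)[0]
E
python3 - <<'E'
from h import *
print(w2px("top",[.615,.165,.1135]),w2px("scene",[.615,.165,.1135]))
a=cv2.imread("pics/top0.png")[120:270,130:310]; b=cv2.imread("pics/scene0.png")[195:365,150:310]
cv2.imwrite("pics/a.png",cv2.resize(a,None,fx=4,fy=4,interpolation=cv2.INTER_CUBIC))
cv2.imwrite("pics/b.png",cv2.resize(b,None,fx=3.5,fy=3.5,interpolation=cv2.INTER_CUBIC))
for t in("unit","tool_block","stylus","screwdriver"):
  for c in("top","scene"):
    for d in cut_out(t,c)[:1]:
        m=d["pixels"].astype(np.uint8); ys,xs=np.nonzero(m)
        print(t,c,d["conf"],m.sum(),xs.min(),xs.max(),ys.min(),ys.max(), [np.round(q,1) for q in cv2.minAreaRect(np.c_[xs,ys].astype(np.float32))])
for n,u,v,z in[("bottle cap",173,320,.17),("bin",370,365,.2),("bin rim L",308,365,.2),("bottle cap foot",185,320,0)]: print(n,px2w("top",u,v,z))
E
```

```text
[215.89640032 187.27557328] [200.29687188 257.26639761]
unit scene 0.81 9106 158 296 204 304 [array([228.3, 257.7]), array([ 97.7, 124.7]), np.float64(62.7)]
tool_block top 0.89 603 143 188 231 252 [array([165.7, 240.5]), array([44.7, 16.9]), np.float64(9.5)]
tool_block scene 0.76 1392 161 213 316 361 [array([186.9, 338.2]), array([30.3, 54. ]), np.float64(65.0)]
stylus top 0.67 9598 201 301 134 246 [array([250.8, 190.2]), array([ 98.6, 110.4]), np.float64(2.5)]
stylus scene 0.64 119 192 200 304 325 [array([196.5, 314.5]), array([21.6,  6.1]), np.float64(79.4)]
screwdriver top 0.46 98 141 153 231 241 [array([147.1, 236.3]), array([13. ,  8.5]), np.float64(26.6)]
screwdriver scene 0.68 198 166 177 318 338 [array([171.6, 327.9]), array([20.7, 10.5]), np.float64(80.5)]
bottle cap [0.27651229 0.24329457 0.17      ]
bin [ 0.18521657 -0.22905189  0.2       ]
bin rim L [ 0.18167456 -0.0848242   0.2       ]
bottle cap foot [0.270482  0.2544953 0.       ]
```

View pics/a.png

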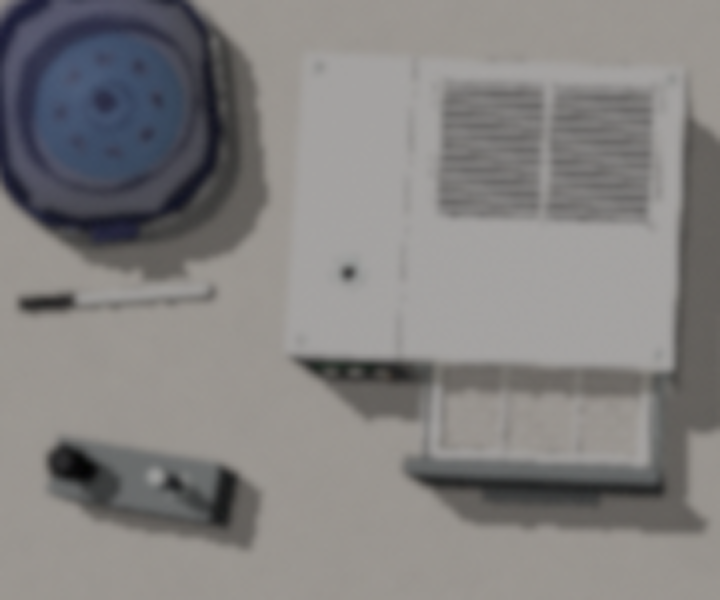

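View pics/b.png

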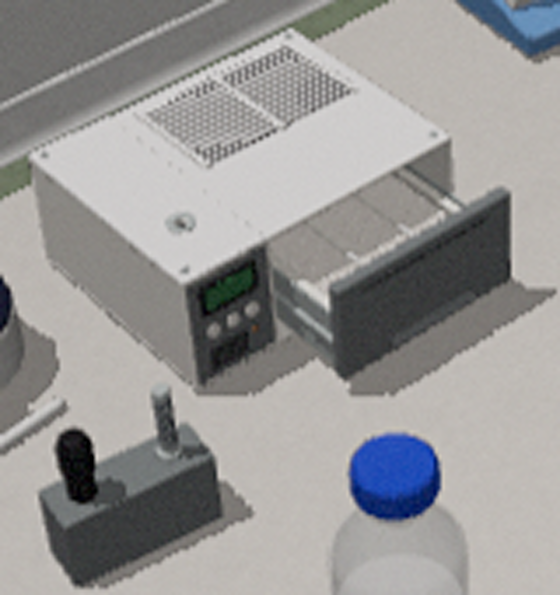

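In the top crop, the aperture is at (348,271), the unit's top corners are at about (304,52), (686,68), (288,356) and (674,372), and the stylus top is at (158,476). In the scene crop, the aperture is at (181,222) and the stylus top at (162,388).

```bash
python3 - <<'E'
from h import *
ta=lambda u,v:((u+.5)/4-.5+130,(v+.5)/4-.5+120)
sb=lambda u,v:((u+.5)/3.5-.5+150,(v+.5)/3.5-.5+195)
f=lambda x:np.round(x,4).tolist()
print("ap",f(px2w("top",*ta(348,271),.1125)),f(px2w("scene",*sb(181,222),.1125)),f(two(("top",*ta(348,271)),("scene",*sb(181,222)))))
C=[px2w("top",*ta(u,v),.112) for u,v in((304,52),(686,68),(288,356),(674,372))]
for c in C: print(f(c))
m=np.mean(C,0); yl=(C[0]-C[1]+C[2]-C[3]); print("ctr",f(m),"yaw",np.arctan2(-yl[0],yl[1]), "W",np.linalg.norm(C[0]-C[1]),"D",np.linalg.norm(C[0]-C[2]))
C2=[px2w("scene",*sb(u,v),.112) for u,v in((32,155),(290,32),(186,275),(450,135))]
for c in C2: print(" s",f(c))
m=np.mean(C2,0);yl=(C2[0]-C2[1]+C2[2]-C2[3]);print("ctr",f(m),"yaw",np.arctan2(-yl[0],yl[1]))
print("sty",f(px2w("top",*ta(158,475),.118)),f(px2w("scene",*sb(162,389),.119)),f(px2w("scene",*sb(168,450),.062)))
print("block corners",[f(px2w("top",*ta(u,v),.06)) for u,v in((62,438),(228,466),(50,490),(214,524))])
print("block sc",[f(px2w("scene",*sb(u,v),.06)) for u,v in((40,492),(66,527),(183,424),(216,460))])
print("drawer front top edge", [f(px2w("top",*ta(u,v),.104)) for u,v in((410,468),(662,482))], [f(px2w("scene",*sb(u,v),.104)) for u,v in((332,290),(508,192))])
print("bottle cap",f(px2w("scene",*sb(395,460),.15)))
print(R.from_quat(telemetry.get_obs()["tool_rot"]).as_matrix().round(3))
E
```

```text
ap [0.615, 0.1633, 0.1125] [0.6116, 0.1643, 0.1125] [0.6149, 0.1632, 0.1101]
[0.7597, 0.1985, 0.112]
[0.7543, -0.0511, 0.112]
[0.5588, 0.1995, 0.112]
[0.5539, -0.0486, 0.112]
ctr [0.6567, 0.0746, 0.112] yaw -0.020588419535056506 W 0.24963123254148328 D 0.20094860481048712
 s [0.7534, 0.1973, 0.112]
 s [0.7462, -0.0437, 0.112]
 s [0.5628, 0.1961, 0.112]
 s [0.5539, -0.0447, 0.112]
ctr [0.6541, 0.0762, 0.112] yaw -0.03338265732861829
sty [0.4794, 0.2774, 0.118] [0.4755, 0.279, 0.119] [0.4773, 0.2807, 0.062]
block corners [[0.5087, 0.3584, 0.06], [0.4926, 0.2471, 0.06], [0.4739, 0.3643, 0.06], [0.4538, 0.2544, 0.06]]
block sc [[0.5065, 0.3623, 0.06], [0.4691, 0.3674, 0.06], [0.4917, 0.2579, 0.06], [0.4493, 0.2622, 0.06]]
drawer front top edge [[0.4891, 0.1194, 0.104], [0.4837, -0.0425, 0.104]] [[0.4869, 0.1275, 0.104], [0.4804, -0.0359, 0.104]]
bottle cap [0.2988, 0.2301, 0.15]
[[ 0.934  0.357 -0.   ]
 [ 0.357 -0.934  0.   ]
 [-0.    -0.    -1.   ]]
```

```bash
python3 - <<'E'
from h import *
a=cv2.imread("pics/top0.png")[280:480,290:550]; b=cv2.imread("pics/scene0.png")[110:310,360:560]
cv2.imwrite("pics/c.png",np.hstack([cv2.resize(a,(440,338)),cv2.resize(b,(338,338))]))
E
```

```text
(no output)
```

View pics/c.png

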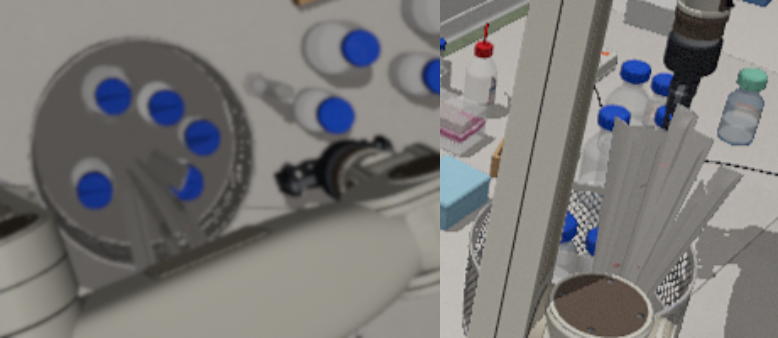

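```bash
python3 -m creep '0 0 0 -0.4 0; 0 0.2 0 -0.67 -0.06; 0 0.6 0 -0.67 -0.12; 0 1 0 -0.67 -0.18; 0 1 0 -0.67 -0.24; 0 1 0 -0.67 -0.30; 0 1 0 -0.67 -0.36; 0 1 0 -0.67 -0.377; 0 1 0 -0.67 -0.377'; python3 -c "
from h import *
o=telemetry.get_obs();print(o['joint_pos'],o['ft_force'],R.from_quat(o['tool_rot']).as_matrix().round(3))"
```

```text
clock: 2.52
eef_pos: [0.3185, -0.4136, 0.3538]
tool_rot: [0.715, 0.699, -0.0, -0.0]
ft_force: [0.4, 0.4, -0.2]
grip_width: -0.0
grasp_force: 0.0
[-9.14446260e-01  2.68969414e-01  3.00710741e-01  1.60261189e+00
 -1.75162004e-05  6.78654295e-01] [ 0.38963211  0.39406657 -0.20835144] [[ 0.022  1.    -0.   ]
 [ 1.    -0.022  0.   ]
 [ 0.    -0.    -1.   ]]
```

```bash
python3 -m creep '0 0.3 0.3 0 0; 0 0.7 0.55 0 0; 0 1 0.55 0 0; 0 1 0.55 0 0' && python3 -m creep '0 0.4 0 0 0; 0 0.8 0 0 0; 0 1 0 0 0; 0 1 0 0 0' && python3 -m creep '0 0.4 0 0.2 0; 0 0.8 0 0.5 0; 0 1 0 0.8 0; 0 1 0 1 0; 0 1 0 1 0'
```

```text
clock: 3.02
eef_pos: [0.4048, -0.2624, 0.3543]
tool_rot: [0.713, 0.701, 0.0, -0.0]
ft_force: [-0.2, -0.7, 0.7]
grip_width: 0.0003
grasp_force: 0.0
clock: 3.52
eef_pos: [0.4075, -0.1147, 0.3542]
tool_rot: [0.714, 0.7, 0.0, 0.001]
ft_force: [0.0, 0.5, -0.1]
grip_width: 0.0004
grasp_force: 0.0
clock: 4.15
eef_pos: [0.409, 0.0335, 0.2015]
tool_rot: [0.715, 0.699, -0.003, -0.002]
ft_force: [-0.7, -0.1, 0.0]
grip_width: 0.0002
grasp_force: 0.0
```

```bash
python3 -m creep '0 0.05 0 0.4 0; 0 0.05 0 0.8 0; 0 0.05 0 0.8 0; 0 0.05 0 0.8 0' && python3 -m creep '0 0 0.15 0 0; 0 0 0.3 0 0; 0 0 0.4 0 0; 0 0 0.5 0 0; 0 0 0.58 0 0; 0 0 0.64 0 0; 0 0 0.68 0 0; 0 0 0.72 0 0; 0 0 0.72 0 0'
```

```text
clock: 4.65
eef_pos: [0.4134, 0.0414, 0.0863]
tool_rot: [0.715, 0.699, 0.001, 0.001]
ft_force: [0.4, 0.1, -0.1]
grip_width: -0.0002
grasp_force: 0.0
clock: 5.78
eef_pos: [0.5221, 0.0397, 0.0878]
tool_rot: [0.715, 0.699, 0.003, 0.002]
ft_force: [0.9, -0.3, 6.0]
grip_width: 0.0001
grasp_force: 2.7
```

```bash
python3 -m creep '0 0 0.03 0 0; 0 0 0.05 0 0; 0 0 0.05 0 0'; python3 - <<'E'
from h import *
im=camera("scene"); cv2.imwrite("pics/d.png",cv2.resize(im[180:370,140:340,::-1],None,fx=3,fy=3,interpolation=cv2.INTER_CUBIC))
E
```

```text
clock: 6.15
eef_pos: [0.5271, 0.0396, 0.0877]
tool_rot: [0.715, 0.699, 0.001, 0.001]
ft_force: [-8.3, 0.4, 12.9]
grip_width: 0.0
grasp_force: 0.8
```

View pics/d.png

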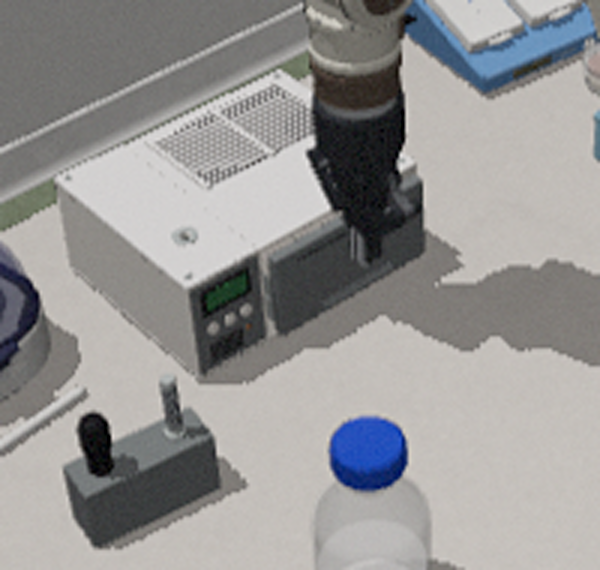

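The drawer front is nearly flush with the case, but the tool feels 13 N of upward force, so a finger linkage is probably resting on the drawer's top edge. I'll back off a little, raise the tool and push again.

```bash
python3 -m creep '0 0 -0.1 0 0; 0 0 -0.1 -0.12 0; 0 0 -0.03 -0.12 0; 0 0 0.0 -0.12 0; 0 0 0.0 -0.12 0' && python3 -m creep '0 0 0.03 0 0; 0 0 0.05 0 0; 0 0 0.05 0 0'
```

```text
clock: 6.82
eef_pos: [0.5269, 0.0394, 0.1015]
tool_rot: [0.715, 0.699, -0.0, -0.0]
ft_force: [-0.7, 0.7, 0.8]
grip_width: 0.0001
grasp_force: 0.0
clock: 7.2
eef_pos: [0.5311, 0.0393, 0.1011]
tool_rot: [0.715, 0.699, -0.002, -0.002]
ft_force: [-7.0, 0.3, 4.1]
grip_width: 0.0005
grasp_force: 3.4
```

```bash
python3 -m creep '0 0 0.03 0 0; 0 0 0.05 0 0; 0 0 0.05 0 0'; python3 -m creep '0 0 0.02 0 0; 0 0 0.04 0 0; 0 0 0.04 0 0'
```

```text
clock: 7.58
eef_pos: [0.5315, 0.0393, 0.101]
tool_rot: [0.714, 0.7, -0.007, -0.007]
ft_force: [-24.9, 0.0, 19.0]
grip_width: 0.0001
grasp_force: 12.9
clock: 7.95
eef_pos: [0.5317, 0.0393, 0.101]
tool_rot: [0.714, 0.7, -0.011, -0.011]
ft_force: [-39.9, 2.1, 32.4]
grip_width: 0.0001
grasp_force: 20.6
```

```bash
python3 -m creep '0 0 -0.2 0 0; 0 0 -0.45 0 0; 0.5 0 -0.5 -0.3 0; 0.5 0 -0.5 -0.7 0; 0.5 0 -0.5 -1 0; 0.5 0 -0.5 -1 0' ; python3 - <<'E'
from h import *
im=camera("scene"); cv2.imwrite("pics/e.png",cv2.resize(im[190:370,140:340,::-1],None,fx=3,fy=3,interpolation=cv2.INTER_CUBIC))
im=camera("top")
for t in("drawer_front","stylus","aperture"):
  for c in("scene","top"): print(t,c,[(np.round(d["at"],4).tolist(),round(d["conf"],2)) for d in spot_point(t,c)[:2]])
E
```

```text
clock: 8.7
eef_pos: [0.475, 0.0409, 0.256]
tool_rot: [0.715, 0.699, 0.004, 0.003]
ft_force: [-0.1, 0.4, 0.4]
grip_width: 0.0427
grasp_force: 0.0
drawer_front scene [([0.543, 0.0386, 0.0687], 0.9)]
drawer_front top [([0.5437, 0.0388, 0.07], 0.58)]
stylus scene []
stylus top [([0.5009, -0.3283, 0.0042], 0.26), ([0.4698, -0.5498, 0.0013], 0.24)]
aperture scene [([0.6185, 0.1649, 0.1189], 0.83), ([0.5037, -0.3318, 0.0018], 0.46)]
aperture top [([0.6162, 0.1651, 0.1146], 0.7)]
```

View pics/e.png

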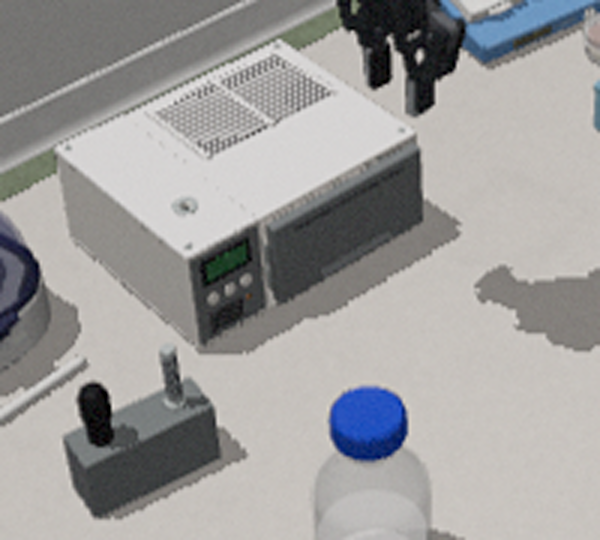

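Drawer front measures x=0.543 from both cameras, as predicted for home, and the stylus is still upright in the block at about (170,375). I'll go to the stylus.

```bash
python3 -m creep '0.5 0.3 0 0 0; 0.5 0.7 0 0 0; 0.5 0.9 0 0 0; 0.5 0.9 0 0 0' && python3 -m creep '0.5 0.3 0 0 0; 0.5 0.6 -0.015 0 0; 0.5 0.68 -0.015 0.2 0; 0.5 0.68 -0.015 0.4 0; 0.5 0.68 -0.015 0.4 0;0.5 0.68 -0.015 0.4 0'; python3 - <<'E'
from h import *
a=camera("scene"); b=camera("top")
cv2.imwrite("pics/f.png",np.hstack([cv2.resize(a[270:370,140:240,::-1],(400,400),interpolation=cv2.INTER_CUBIC),cv2.resize(b[190:290,120:220,::-1],(400,400),interpolation=cv2.INTER_CUBIC)]))
E
```

```text
clock: 9.6
eef_pos: [0.4749, 0.1775, 0.2509]
tool_rot: [0.713, 0.701, -0.001, -0.0]
ft_force: [0.0, -0.8, 0.5]
grip_width: 0.043
grasp_force: 0.0
clock: 10.35
eef_pos: [0.4758, 0.277, 0.1927]
tool_rot: [0.715, 0.699, 0.0, 0.0]
ft_force: [0.1, 0.2, -0.0]
grip_width: 0.0427
grasp_force: 0.0
```

View pics/f.png

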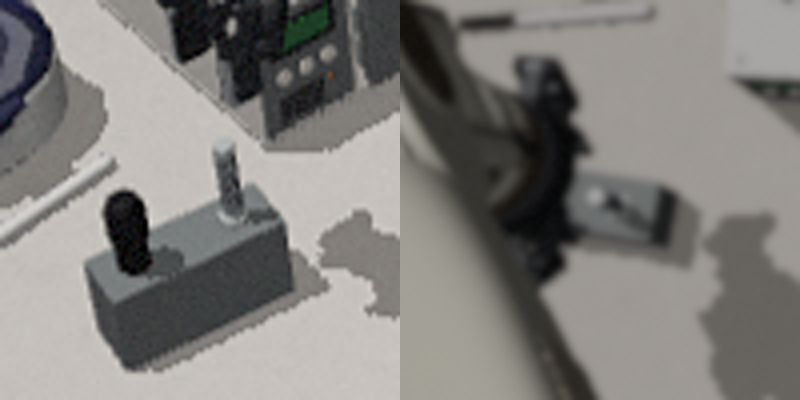

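```bash
python3 -m creep '0.5 0 0.01 0.25 0; 0.5 0 0.01 0.5 0; 0.5 0 0.01 0.61 0; 0.5 0 0.01 0.61 0' && python3 -m creep '0 0 0 0 0; 0 0 0 0 0; 0 0 0 0 0; 0 0 0 0 0; 0 0 0 0 0'
```

```text
clock: 10.95
eef_pos: [0.4765, 0.2772, 0.1001]
tool_rot: [0.715, 0.699, -0.001, -0.0]
ft_force: [0.1, -0.0, 0.5]
grip_width: 0.0424
grasp_force: 0.0
clock: 11.58
eef_pos: [0.4779, 0.2783, 0.102]
tool_rot: [0.715, 0.699, 0.002, 0.001]
ft_force: [0.4, -0.8, 6.7]
grip_width: 0.0108
grasp_force: 58.4
```

```bash
python3 -m creep '0 0 0 -0.15 0; 0 0 0 -0.3 0; 0 0 0 -0.6 0; 0 0 0 -0.95 0; 0 0 0 -0.95 0' && python3 -m creep '0 -0.2 0.25 0 0; 0 -0.4 0.5 0 0; 0 -0.6 0.75 0 0; 0 -0.74 0.85 0 0; 0 -0.74 0.85 0 0; 0 -0.74 0.85 0 0'; python3 - <<'E'
from h import *
a=camera("scene")
o=telemetry.get_obs();print(o['eef_pos'],R.from_quat(o['tool_rot']).as_matrix().round(3),o['grip_width'])
cv2.imwrite("pics/scene1.png",a[:,:,::-1])
print(w2px("scene",[.6145,.164,.113]),w2px("scene",o['eef_pos']-[0,0,.1]))
cv2.imwrite("pics/g.png",cv2.resize(a[200:280,160:240,::-1],(600,600),interpolation=cv2.INTER_CUBIC))
E
```

```text
clock: 12.2
eef_pos: [0.479, 0.279, 0.248]
tool_rot: [0.715, 0.699, 0.005, 0.001]
ft_force: [-0.3, 0.5, -1.9]
grip_width: 0.0103
grasp_force: 58.9
clock: 12.95
eef_pos: [0.6011, 0.1641, 0.2418]
tool_rot: [0.715, 0.699, -0.001, -0.001]
ft_force: [0.2, 0.2, 0.3]
grip_width: 0.0105
grasp_force: 58.9
[0.60098719 0.16456107 0.24214912] [[ 0.021  1.    -0.002]
 [ 1.    -0.021 -0.   ]
 [-0.    -0.002 -1.   ]] 0.010544831266680026
[200.75927421 257.33336904] [202.57380567 250.91404021]
```

View pics/g.png

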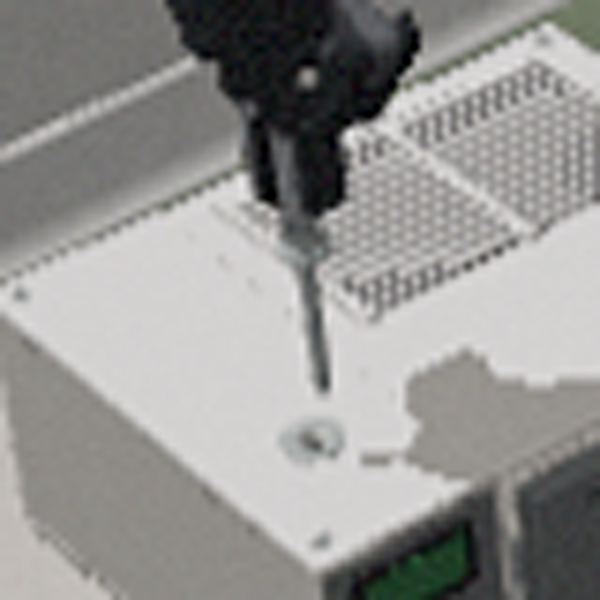

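The stylus tip appears at (323,392) and the aperture ring is centred at (313,441) in the crop. That is about 12 mm short of the aperture, as intended.

```bash
python3 - <<'E'
from h import *
g=lambda u,v:((u+.5)/7.5-.5+160,(v+.5)/7.5-.5+200)
o=telemetry.get_obs(); t=o['eef_pos']
for h in(.1,.04,.02,0): 
    p=w2px("scene",t-[0,0,h]); print(h,((p-[160,200]+.5)*7.5-.5).round(0))
b=np.array(g(323,392))-w2px("scene",t-[0,0,.1]); print("bias",b)
ap=np.array(g(313,441))
print("ap raw",px2w("scene",*ap,.113),"corr",px2w("scene",*(ap-b),.113))
m=px2w("scene",*g(323,392),t[2]-.1);print("tip raw",m,t)
# top camera
im=camera("top"); cv2.imwrite("pics/top2.png",im[:,:,::-1])
print("ap top px",w2px("top",[.6145,.164,.113]),"tip",w2px("top",t-[0,0,.1]),"tcp",w2px("top",t))
c=im[160:220,190:250,::-1]; s=cv2.imread("pics/scene1.png")[200:280,160:240]
cv2.imwrite("pics/i.png",cv2.resize(c,(480,480),interpolation=cv2.INTER_CUBIC))
E
```

```text
0.1 [323. 385.]
0.04 [303. 241.]
0.02 [296. 191.]
0 [289. 140.]
bias [0.05952766 0.91929312]
ap raw [0.61024788 0.16545481 0.113     ] corr [0.61329104 0.16339708 0.113     ]
tip raw [0.59796131 0.16661706 0.14214912] [0.60098719 0.16456107 0.24214912]
ap top px [216.31032656 187.51388185] tip [213.75522905 190.44094226] tcp [205.81448992 182.05264597]
```

View pics/i.png

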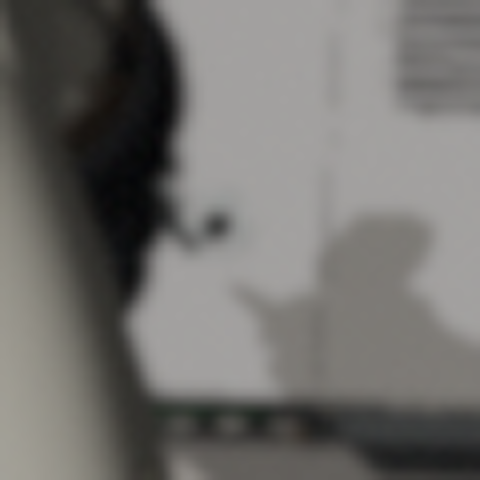

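Both cameras agree: the tip sits exactly where the TCP predicts, and the aperture is at about (0.6143, 0.1634). Align first, then descend while watching the force.

```bash
python3 -m creep '0 -0.006 0.089 0 0; 0 -0.006 0.089 0 0; 0 -0.006 0.089 0 0; 0 -0.006 0.089 0 0' && python3 -m creep '0 0 0 0.1 0; 0 0 0 0.16 0; 0 0 0 0.16 0; 0 0 0 0.16 0'
```

```text
clock: 13.55
eef_pos: [0.6146, 0.1631, 0.2429]
tool_rot: [0.714, 0.7, -0.0, -0.0]
ft_force: [-0.1, 0.1, -0.9]
grip_width: 0.0107
grasp_force: 58.9
clock: 14.05
eef_pos: [0.6151, 0.1627, 0.2187]
tool_rot: [0.715, 0.699, -0.0, -0.0]
ft_force: [-0.0, -0.1, -0.4]
grip_width: 0.0104
grasp_force: 58.9
```

```bash
python3 -m creep '0 0 0.0 0.03 0; 0 0 0 0.06 0; 0 0 0 0.08 0; 0 0 0 0.08 0; 0 0 0 0.08 0'
```

```text
clock: 14.68
eef_pos: [0.6152, 0.1627, 0.2069]
tool_rot: [0.715, 0.699, 0.0, 0.0]
ft_force: [0.5, -0.5, -0.2]
grip_width: 0.0107
grasp_force: 58.9
```

No contact with the tip 6 mm below the mouth, so it is in the hole. Going on.

```bash
python3 -m creep '0 0 0 0.04 0; 0 0 0 0.08 0; 0 0 0 0.12 0; 0 0 0 0.12 0; 0 0 0 0.12 0' && python3 -m creep '0 0 0 0.02 0; 0 0 0 0.03 0; 0 0 0 0.03 0; 0 0 0 0.03 0'
```

```text
clock: 15.3
eef_pos: [0.6152, 0.1628, 0.1888]
tool_rot: [0.715, 0.699, 0.0, 0.0]
ft_force: [0.8, -0.2, 0.3]
grip_width: 0.0106
grasp_force: 58.9
clock: 15.8
eef_pos: [0.6151, 0.1627, 0.1844]
tool_rot: [0.715, 0.699, 0.0, 0.0]
ft_force: [-0.6, -0.1, -1.7]
grip_width: 0.0104
grasp_force: 58.9
```

```bash
python3 -m creep '0 0 0 0.015 0; 0 0 0 0.02 0; 0 0 0 0.02 0; 0 0 0 0.02 0' && python3 -m creep '0 0 0 0.01 0; 0 0 0 0.015 0; 0 0 0 0.015 0; 0 0 0 0.015 0'
```

```text
clock: 16.3
eef_pos: [0.6153, 0.1628, 0.1817]
tool_rot: [0.715, 0.699, 0.0, 0.0]
ft_force: [-1.2, -0.7, 2.7]
grip_width: 0.0106
grasp_force: 59.1
clock: 16.8
eef_pos: [0.6153, 0.1628, 0.1792]
tool_rot: [0.715, 0.699, 0.0, 0.0]
ft_force: [-0.0, 0.7, 2.9]
grip_width: 0.0103
grasp_force: 59.2
```

```bash
python3 -m creep '0 0 0 0.01 0; 0 0 0 0.015 0; 0 0 0 0.015 0; 0 0 0 0.015 0' && python3 -m creep '0 0 0 0.01 0; 0 0 0 0.01 0; 0 0 0 0.01 0'
```

```text
clock: 17.3
eef_pos: [0.6153, 0.1628, 0.1774]
tool_rot: [0.715, 0.699, 0.0, 0.0]
ft_force: [-1.1, 0.2, 5.9]
grip_width: 0.0102
grasp_force: 59.7
clock: 17.68
eef_pos: [0.6156, 0.1629, 0.1771]
tool_rot: [0.715, 0.699, 0.001, 0.001]
ft_force: [-1.3, -0.0, 9.9]
grip_width: 0.0109
grasp_force: 60.2
```

The button is at its stop: z has stalled and the force is rising to 10 N. I'll hold briefly, confirm and hand in.

```bash
python3 -m creep '0 0 0 0.004 0; 0 0 0 0.004 0; 0 0 0 0.004 0; 0 0 0 0.004 0; 0 0 0 0.004 0; 0 0 0 0.004 0' && python3 - <<'E'
from h import *
camera("scene"); print([(np.round(d["at"],4).tolist(),round(d["conf"],2)) for d in spot_point("drawer_front","scene")[:1]], telemetry.get_obs()["ft_force"])
print(ticket.job_done())
E
```

```text
clock: 18.42
eef_pos: [0.6156, 0.1629, 0.177]
tool_rot: [0.715, 0.699, 0.001, 0.001]
ft_force: [-1.6, -0.5, 11.5]
grip_width: 0.0102
grasp_force: 60.2
[([0.5453, 0.0392, 0.0718], 0.75)] [-1.17656034 -0.33047409 11.14761795]
the job is handed in; nothing more can be done
None
```

I handed the job in at about 18.5 s of the 54 s, with the drawer measuring home and the stylus, still in the gripper, pressing the reset button to its stop at about 11 N; the hand-in returned no verdict.

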